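# Weigh a sash weight on the notched beam scale

## Task

Weigh the iron sash weight with the blue band: set it down gently, upright on the pan of the bench scale and let go, then slide the poise out along the notched beam until the red pointer comes to rest inside the green band on the pointer post. Leave the poise clicked down in a notch and take the hand away. Push the poise gently, never forcing it or leaning on the beam, and leave the unmarked weight and the other things where they are.

Things in the scene. Friction and masses are not known exactly. Their poses are not given: they have to be found in the camera images.
- weight: the sash weight to weigh: dark cast iron, upright cylinder 44 mm across and 50 mm high with a bright blue paint band round its lower half and blue on its shoulder, narrowing above to an eye whose top is 80 mm above the foot. Mass unknown, 0.40 to 0.76 kg. Origin: centre of its underside, z up. Grip it by the cylinder.
- weight_plain: an identical sash weight without blue band; not to be moved. Origin: centre of its underside.
- scale: fixed base of the bench beam scale, blue-grey, 100 x 510 mm, 27 mm high, from y = +140 mm (pan end) to y = -370 mm (pointer end) in its frame. Origin: on the table directly under the beam's pivot; x across the beam, y along it towards the pan. Pivot fork 122 mm high at the origin; pointer post 190 mm high at y = -362 mm.
- beam: swinging aluminium beam, 7 mm thick, 20 mm high, notched on top, with all it carries. Origin: on its pivot, 110 mm above the table; y along it towards the pan. Level when balanced, tilts about the scale's x by at most 0.045 rad either way between stops, on a light restoring flexure (about 1 N m/rad) with a damper (settles in 1.5 s). It bears at most 20 N from the fingers (a pinch counts both).
- pan_top (a point): centre of the upper face of the round steel pan, 124 mm across, 80 mm from the pivot on the scale's +y side. 140 mm above the table when the beam is level; rises or sinks up to 4 mm with the beam and stays level. Where on the pan a load stands does not matter to the balance. Knocking or pressing a load on it with more than 25 N spoils the pivots.
- poise (a joint): place of the brass poise on the beam, m: 0 at the first notch, 52 mm from the pivot, growing away from the pan (scale's -y) to 0.208 at the last. 27 notches 8 mm apart (0, 0.008, ...). Poise 0.30 kg: a notch stands for 30 g on the pan (at 0 the empty pan balances). A weighted latch clicks into the notches: about 3 N along the beam pushes it over a crest, then it snaps into the next by itself.
- poise_tab (a point): top centre of the poise's black upright thumb tab, by which it is pushed or pinched: 14 mm along the beam, 22 mm across it, standing 38 mm above the brass block (34 mm along, 30 mm across, block top 30 mm above the beam's pivot line). This point is 68 mm above the pivot line and moves with the poise and beam.
- latch (a joint): lift of the poise's hidden latch in m: 0 when clicked home in a notch, about 0.003 when riding on the crest between two notches.
- pointer (a point): tip of the red pointer blade at the beam's far end, 339 mm from the pivot; goes up when the pan side is too heavy (poise must go further out), down when the poise is too far out. Free travel 15 mm up or down. Near balance one notch of the poise moves it about 8 mm. Read it with nothing pushing on the beam.
- mark (a point): centre line of the green band (10 mm high, 5 mm each side of this point) on the white plate of the pointer post, just beyond the pointer tip; fixed, 110 mm above the table.
- glue: white glue bottle with orange cap, 56 mm across, 150 mm high; bystander. Origin: underside centre.
- jar: amber jar of screws, 66 mm across, 75 mm high; bystander. Origin: underside centre.
- screwdriver: screwdriver with orange handle, lying; bystander.
- suction_lifter: green glass suction cup, 104 mm across, with a black handle, 70 mm high; bystander. Origin: underside centre.
- tray: yellow parts tray 130 x 200 x 45 mm holding two brass sash pulleys; bystander. Origin: underside centre.
Not all that is in view belongs to the job. What is shaped like the weight but pink or yellow is not meant.

How it is judged:
By the outcome, as a careful person would: the job done as asked, in the order asked, and still so for the second after the job is handed in, with the robot touching nothing.
It also fails if it takes over 72 s, if anything falls off the work surface, if the arm or the gripper's body presses on something with over 40 N, if the wrist force passes 120 N, or if a joint passes its speed limit or range.

## Robot

A 6-joint arm with a two-finger parallel gripper is mounted at the origin on the work surface. World frame = base frame: x ahead of the robot, y to its left, z up, the work surface at z = 0. Lengths are in m, angles in degrees, forces in N, time in s.
With the tool pointing down it reaches from about 0.4 to 0.825 m from the base axis. Payload 7 kg.
Tool frame: the origin (TCP) lies between the finger pads; the fingertips stand 19 mm ahead of it and the grasp point (between the pads) is the TCP; z points along the fingers, y is the line along which they close (so a half turn about z gives the same grasp; the last joint's range is limited). The gripper opens to 88 mm and grips with 3 to 60 N. Pads are 19 mm wide; open, the fingers measure 130 mm over their backs; the gripper's body (78 mm by 193 mm) begins 47 mm behind the grasp point.
Start: joints at [84.059, 20.546, 0.682, 0, -70.136, -16.507], TCP at [0.258, 0.624, 0.246] pointing down, gripper open.
Joint ranges: [-176.03, 176.03], [-82.01, 121.73], [-58.28, 71.71], [-173.87, 95.51], [-174.79, -0.11], [-173.66, 173.66]. Speed limits (degrees/s): [136.94, 136.94, 172.46, 180, 180, 180].

## Interface

Orientations are given as [roll, pitch, yaw] about the fixed x, y, z axes, in that order (R = Rz(yaw) Ry(pitch) Rx(roll)).
In Python, from plant import get_obs, snapshot, close_job, spot_in, spot_point gives the robot as it stands.
- The arm moves only by the tool play_rows, never from a script. Its argument "plan" is a list of rows, each a list of 6 numbers: the shift along the tool's x, y, z in cm, then the turn, a rotation vector about the tool's x, y, z in degrees. A call has 1 to 20 rows; each row shifts and turns the commanded pose from where the row before left it, along the tool's axes as they then stand; what a row does not reach is not made up. A row lasts 1/12 s, in which the tool goes at most 41.7 mm and 7.16 degrees, less where a joint would pass 70% of its speed; a pose out of reach is approached as far as the arm can. A call is refused whole if a number of a shift passes 4.17 or a number of a turn 7.16, either way. A call with a gripper value outside its range is refused whole. "grip" is the finger opening in cm, from 0 to 8.76, set as the call begins (left out, the last holds). The fingers move at their own pace and stop on an object; the grip force is fixed at half the most. Time passes only in rows, so rows that do not move let the fingers close. It gives the time, the measured TCP pose, the force, the opening and the grip force at its end, in the units of the state.
- get_obs(): the state, without advancing time (a new reading comes with each control period).
- snapshot(name): name is "side" or "top"; returns a dict with "frame" (400x640x3 uint8, red, green, blue), "fx", "fy", "cx", "cy" (pixels), "position" and "attitude" of the camera in the world. Camera axes: x right, y down, z forward; pixel columns grow to the right and rows downward; lengths in m; the calibration is good to about 2 mm. A picture is of the moment at which its call begins. There is no depth.
- close_job(): hands the job in; it is judged then, once.
Trained networks look in the newest picture that a camera, given by its name, has taken for a name from the list of things; names that differ only in an ending like _2 or _b are one class to them, and where a whole thing is asked for, a point or a joint stands for the part that bears it (a point fixed in the world has none). Each returns a list of dicts, best first, with "score" (0 to 1); they miss things now and then, are a little off and sometimes report something else, mostly with a low value. They report only what shows in the picture. A call takes as long as a camera call. They do not tell look-alikes from the thing itself.
- spot_in(camera, thing): "position" ([x, y, z] in m, in world coordinates, good to about 4 mm: the middle of the surface that is visible of it).
- spot_point(camera, thing): "position" ([x, y, z] in m, in world coordinates, good to about 4 mm: a listed point, or the origin of a listed thing).
The state is a dict: "clock": time; "joint_pos": joint angles; "qvel": joint speeds; "tau": joint torques, N m; "tool_pos": TCP position; "orientation": TCP orientation; "force": force on the tool from outside, world axes, zero at the start; "moment": the same for the moment, N m; "opening": finger opening in m; "gripper_force": force on a finger pad.
Only numpy, scipy, OpenCV 4.12 (cv2) and the standard library are available. Lean on these libraries where they do the work, as an engineer would, in place of code of your own. Each camera call takes 0.05 s, during which the arm holds its last target. There are 200 camera calls.

## Working session

There is one attempt and no reset: what is moved stays moved. The work goes in short steps, Python scripts to look and compute and a tool call to move; the robot and the scene stay as the last step left them, time stands still between calls to the robot, and variables do not carry over. Pictures are saved under pics/ and viewed, at most 10 in all, crops included, and the job is handed in when it is done.

Besides the shell and the picture viewer there is one more tool, called after "Call:" as a command line: name --pt "numbers of a row" for each row, then --argument value for the rest. play_rows: Moves the arm, as the interface text tells. Its arguments: {"type":"object","properties":{"plan":{"type":"array","items":{"type":"array","items":{"type":"number"}}},"grip":{"type":"number"}},"required":["plan"]}

```bash
mkdir -p pics; ls; cat > h.py <<'E'
import numpy as np, cv2
from plant import *
def rows(): pass
E
python3 - <<'E'
from h import *
o=get_obs(); print({k:np.round(v,3).tolist() for k,v in o.items()})
for c in("side","top"):
    s=snapshot(c); cv2.imwrite(f"pics/{c}0.png",s["frame"][:,:,::-1])
    print(c,[s[k] for k in("fx","fy","cx","cy")],s["position"],s["attitude"])
    for t in("weight","scale","pan_top","poise_tab","pointer","mark","glue","jar","suction_lifter","tray","beam"):
        print(t,[(np.round(d["position"],3).tolist(),round(d["score"],2)) for d in spot_point(c,t)][:4])
E
```

```text
pics
{'clock': 0.0, 'joint_pos': [84.059, 20.591, 0.633, -0.02, -70.136, -16.507], 'qvel': [-0.108, 0.086, 0.117, 0.03, 0.017, 0.041], 'tau': [0.001, -58.271, 29.305, 6.997, 0.007, -0.0], 'tool_pos': [0.258, 0.623, 0.245], 'orientation': [179.905, -0.009, -22.455], 'force': [0.089, 0.019, -1.038], 'moment': [0.051, -0.007, 0.07], 'gripper_force': 0.0, 'opening': 0.087}
side [444.4146575097898, 444.4146575097898, 316.0173058298505, 202.34511226393553] [0.47292903 1.19461255 0.98041612] [-1.25282028e+02 -4.95949368e-02 -1.75783191e+02]
weight [([0.609, 0.172, 0.001], 0.83), ([0.4, 0.341, 0.002], 0.83), ([0.642, 0.275, 0.0], 0.66), ([0.488, 0.168, -0.001], 0.66)]
scale [([0.554, -0.016, -0.001], 0.63)]
pan_top [([0.542, 0.056, 0.144], 0.65)]
poise_tab [([0.572, -0.1, 0.172], 0.52)]
pointer [([0.623, -0.351, 0.093], 0.84)]
mark [([0.623, -0.357, 0.107], 0.64)]
glue [([0.796, 0.046, -0.001], 0.78), ([0.619, -0.357, 0.107], 0.27)]
jar [([0.408, 0.475, 0.001], 0.78)]
suction_lifter [([0.37, -0.414, 0.003], 0.58), ([0.625, -0.352, 0.095], 0.57), ([0.4, 0.256, 0.002], 0.28)]
tray [([0.78, -0.
[... 236 characters left out ...]
  -90.05466412]
weight [([0.547, 0.273, 0.002], 0.7), ([0.402, 0.339, -0.0], 0.6), ([0.612, 0.174, 0.0], 0.56), ([0.488, 0.162, -0.0], 0.53)]
scale [([0.556, -0.017, -0.001], 0.94)]
pan_top [([0.544, 0.061, 0.145], 0.72)]
poise_tab [([0.576, -0.107, 0.176], 0.61)]
pointer [([0.624, -0.349, 0.094], 0.65)]
mark [([0.621, -0.353, 0.112], 0.69), ([0.573, -0.103, 0.176], 0.18)]
glue [([0.793, 0.048, -0.004], 0.75)]
jar [([0.372, -0.418, -0.002], 0.73), ([0.406, 0.473, 0.001], 0.53), ([0.557, -0.017, 0.106], 0.36)]
suction_lifter [([0.372, -0.416, -0.003], 0.9), ([0.54, 0.06, 0.146], 0.58), ([0.549, 0.275, -0.003], 0.54)]
tray [([0.783, -0.132, -0.003], 0.73)]
beam [([0.559, -0.018, 0.106], 0.65)]
```

View images.

View pics/side0.png

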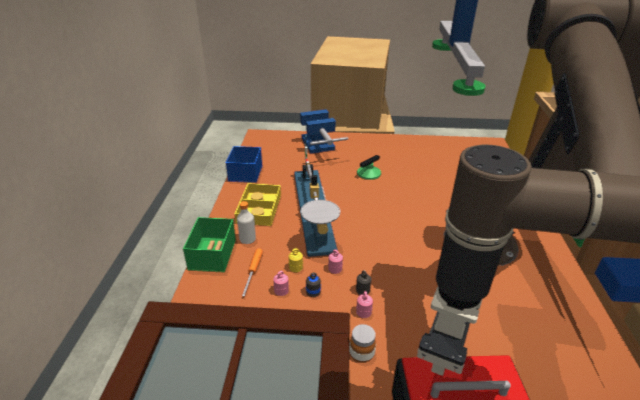

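View pics/top0.png

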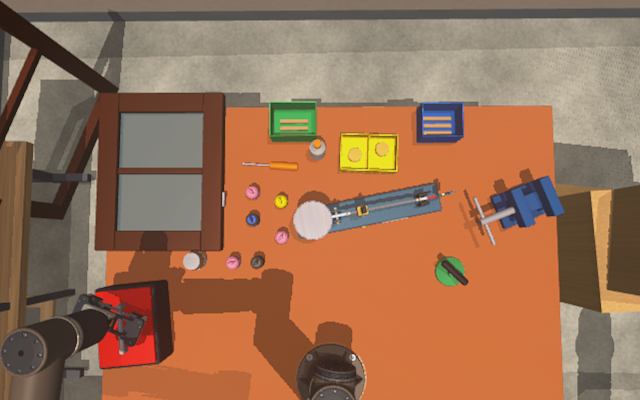

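```bash
cat >> h.py <<'E'
from scipy.spatial.transform import Rotation as Ro
def ray(s,u,v):
    d=Ro.from_euler("xyz",s["attitude"],degrees=True).apply([(u-s["cx"])/s["fx"],(v-s["cy"])/s["fy"],1.])
    return np.array(s["position"]),d/np.linalg.norm(d)
def tri(a,b):
    A=np.zeros((3,3));y=np.zeros(3)
    for p,d in(a,b):
        M=np.eye(3)-np.outer(d,d);A+=M;y+=M@p
    x=np.linalg.solve(A,y); return x,[np.linalg.norm((np.eye(3)-np.outer(d,d))@(x-p)) for p,d in(a,b)]
def proj(s,P):
    q=Ro.from_euler("xyz",s["attitude"],degrees=True).inv().apply(np.array(P)-s["position"])
    return s["fx"]*q[...,0]/q[...,2]+s["cx"],s["fy"]*q[...,1]/q[...,2]+s["cy"]
def onz(s,u,v,z):
    p,d=ray(s,u,v); return p+d*(z-p[2])/d[2]
E
python3 - <<'E'
from h import *
S={c:snapshot(c) for c in("side","top")}
cs=[]
for c,(x,y) in(("side",(322,278)),("top",(262,225))):
    f=S[c]["frame"][:,:,::-1]; cs.append(cv2.resize(f[y-50:y+50,x-65:x+65],None,fx=3,fy=3,interpolation=cv2.INTER_CUBIC))
f=S["side"]["frame"][:,:,::-1]; a=cv2.resize(f[140:240,265:365],(300,300),interpolation=cv2.INTER_CUBIC)
f=S["top"]["frame"][:,:,::-1]; b=cv2.resize(f[170:250,330:460],(390,240),interpolation=cv2.INTER_CUBIC)
out=np.zeros((600,780,3),np.uint8); out[:300,:390]=cs[0]; out[:300,390:]=cs[1]; out[300:,:300]=a; out[300:540,390:]=b
cv2.imwrite("pics/crop1.png",out)
R={}
for c,(x,y) in(("side",(313,285)),("top",(253,218))):
    h=cv2.cvtColor(S[c]["frame"],cv2.COLOR_RGB2HSV)[y-15:y+16,x-15:x+16]
    m=cv2.inRange(h,(105,130,40),(130,255,255)); v,u=np.nonzero(m); R[c]=ray(S[c],u.mean()+x-15,v.mean()+y-15); print(c,u.mean()+x-15,v.mean()+y-15,len(u))
print(tri(R["side"],R["top"]))
for z in(0.03,.05): print([onz(S[c],*proj(S[c],R[c][0]+R[c][1]),z).round(3) for c in S])
E
```

```text
side 312.9512195121951 286.0243902439024 82
top 251.07142857142856 219.21428571428572 28
(array([0.54871426, 0.27782923, 0.02966609]), [np.float64(2.1969216996867997e-05), np.float64(2.1969216996521418e-05)])
[array([0.549, 0.278, 0.03 ]), array([0.549, 0.278, 0.03 ])]
[array([0.547, 0.297, 0.05 ]), array([0.548, 0.275, 0.05 ])]
```

View pics/crop1.png

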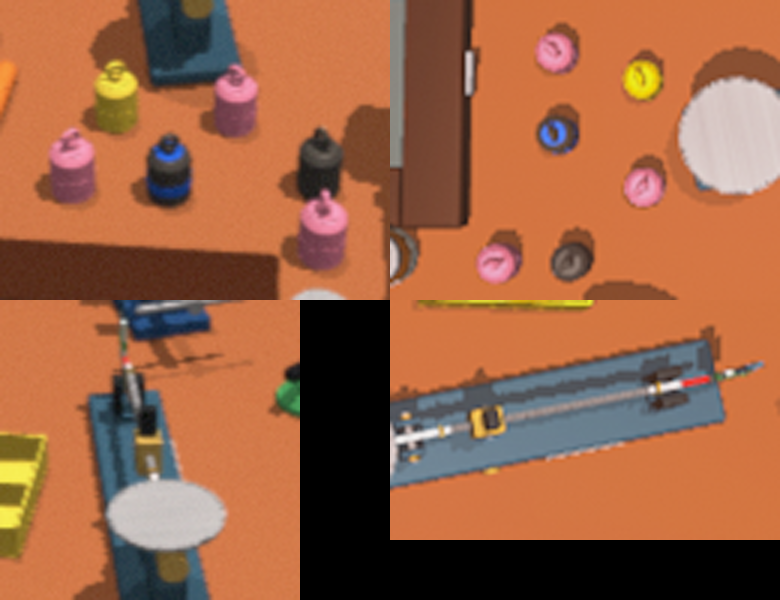

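Blue band and blue shoulder show only on the dark weight at side (313,285) / top (252,219); this is the one meant. The plain dark one is at side (363,283), and the others are pink (281,283), (336,262), (364,305) and yellow (296,260). It measures about (0.548, 0.275), with the band at z≈0.03, which fits the text. The scale's yaw is about 11.3°, and I'll use that for the tool as well. The pointer (red, top ~(435,195)) rests at the low stop because the poise is already several notches out.

Call:
play_rows --pt "0 0 0 0 0 -6.75" --pt "0 0 0 0 0 -6.75" --pt "0 0 0 0 0 -6.75" --pt "0 0 0 0 0 -6.75" --pt "0 0 0 0 0 -6.75" --pt "1.8 3.32 0.5 0 0 0" --pt "1.8 3.32 0.5 0 0 0" --pt "1.8 3.32 0.5 0 0 0" --pt "1.8 3.32 0.5 0 0 0" --pt "1.8 3.32 0.5 0 0 0" --pt "1.8 3.32 0.5 0 0 0" --pt "1.8 3.32 0.5 0 0 0" --pt "1.8 3.32 0.5 0 0 0" --pt "1.8 3.32 0.5 0 0 0" --pt "1.8 3.32 0.5 0 0 0" --pt "1.8 3.32 0.5 0 0 0" --pt "1.8 3.32 0.5 0 0 0" --pt "0 0 0 0 0 0" --pt "0 0 0 0 0 0" --grip 6.8

```text
clock: 2.88
tool_pos: [0.5486, 0.2735, 0.185]
orientation: [180.0, 0.0, 11.1]
force: [0.2, -0.6, -0.6]
opening: 0.068
gripper_force: 0.0
```

```bash
python3 - <<'E'
from h import *
o=get_obs(); print(np.round(o["tool_pos"],4),o["orientation"],o["opening"],o["force"])
for c in("side","top"):
    s=snapshot(c); cv2.imwrite(f"pics/{c}1.png",s["frame"][:,:,::-1])
    for t in("weight","pan_top","scale","poise_tab"):
        print(c,t,[(np.round(d["position"],3).tolist(),round(d["score"],2)) for d in spot_point(c,t)][:5])
a=cv2.imread("pics/side1.png")[200:320,240:400]; b=cv2.imread("pics/top1.png")[170:290,200:360]
cv2.imwrite("pics/c2.png",cv2.resize(np.hstack([a,b]),(800,300),interpolation=cv2.INTER_CUBIC))
E
```

```text
[0.5486 0.2735 0.185 ] [1.79968477e+02 4.37296251e-02 1.10906937e+01] 0.06803665795161162 [ 0.16226978 -0.5647674  -0.62023659]
side weight [([0.55, 0.271, -0.003], 0.68), ([0.644, 0.274, -0.001], 0.62), ([0.608, 0.169, 0.002], 0.6), ([0.485, 0.17, 0.0], 0.6), ([0.399, 0.338, 0.0], 0.6)]
side pan_top [([0.556, -0.019, 0.001], 0.74), ([0.545, 0.056, 0.142], 0.48)]
side scale [([0.558, -0.015, 0.001], 0.59)]
side poise_tab [([0.782, -0.131, -0.001], 0.37), ([0.544, 0.055, 0.142], 0.27)]
top weight [([0.614, 0.172, -0.0], 0.72), ([0.406, 0.475, 0.006], 0.66), ([0.623, -0.35, 0.112], 0.6), ([0.642, 0.275, -0.001], 0.58), ([0.486, 0.162, 0.003], 0.51)]
top pan_top [([0.544, 0.058, 0.143], 0.93)]
top scale [([0.559, -0.016, -0.002], 0.67), ([0.574, -0.103, 0.174], 0.65), ([0.561, -0.017, 0.104], 0.41)]
top poise_tab [([0.574, -0.104, 0.175], 0.58)]
```

View pics/c2.png

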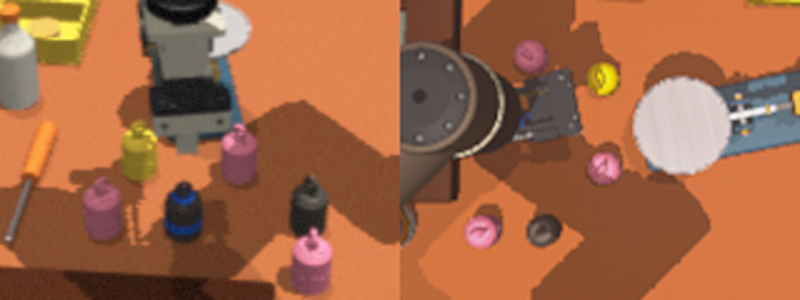

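Call:
play_rows --pt "0 0 2.5 0 0 0" --pt "0 0 2.5 0 0 0" --pt "0 0 2.5 0 0 0" --pt "0 0 2.5 0 0 0" --pt "0 0 2 0 0 0" --pt "0 0 1.5 0 0 0" --pt "0 0 0.9 0 0 0" --pt "0 0 0.4 0 0 0" --pt "0 0 0 0 0 0"

```text
clock: 4.13
tool_pos: [0.5474, 0.2754, 0.037]
orientation: [180.0, 0.1, 11.3]
force: [0.8, 0.3, 0.5]
opening: 0.0678
gripper_force: 0.0
```

Call:
play_rows --pt "0 0 0 0 0 0" --pt "0 0 0 0 0 0" --pt "0 0 0 0 0 0" --pt "0 0 0 0 0 0" --pt "0 0 0 0 0 0" --pt "0 0 0 0 0 0" --pt "0 0 0 0 0 0" --pt "0 0 0 0 0 0" --grip 3.6

```text
clock: 4.8
tool_pos: [0.548, 0.275, 0.0385]
orientation: [180.0, -0.0, 11.3]
force: [0.2, -4.5, 5.5]
opening: 0.0435
gripper_force: 30.0
```

Call:
play_rows --pt "0 0 -0.5 0 0 0" --pt "0 0 -1 0 0 0" --pt "0 0 -2 0 0 0" --pt "0 0 -3 0 0 0" --pt "0 0 -4 0 0 0" --pt "0 0 -4 0 0 0" --pt "0 0 -4 0 0 0" --pt "0 0 -2 0 0 0" --pt "0 0 -1 0 0 0" --pt "0 0 -0.5 0 0 0" --pt "0 0 0 0 0 0" --pt "0 0 0 0 0 0"

```text
clock: 5.8
tool_pos: [0.5467, 0.2751, 0.2555]
orientation: [179.9, 0.2, 11.3]
force: [0.3, -0.3, -5.0]
opening: 0.0432
gripper_force: 30.0
```

```bash
python3 - <<'E'
from h import *
F=[]
for i in range(6):
    s=snapshot(("side","top")[i%2]); o=get_obs(); F.append(o["force"])
    if i%2==0: cv2.imwrite("pics/side2.png",s["frame"][:,:,::-1])
    for t in("pan_top","poise_tab","scale","mark"):
        print(i,t,[(np.round(d["position"],3).tolist(),round(d["score"],2)) for d in spot_point(("side","top")[i%2],t)][:2])
print(np.round(F,2),np.mean(F,0),o["tool_pos"],o["orientation"],o["clock"],o["opening"])
# measured beam points: triangulate pan (bright steel disc) centroid
E
```

```text
0 pan_top [([0.542, 0.056, 0.141], 0.65), ([0.403, 0.471, -0.001], 0.35)]
0 poise_tab []
0 scale [([0.556, -0.017, -0.003], 0.6)]
0 mark []
1 pan_top [([0.546, 0.057, 0.146], 0.86), ([0.399, 0.255, -0.001], 0.33)]
1 poise_tab [([0.572, -0.106, 0.175], 0.56)]
1 scale [([0.558, -0.018, -0.0], 0.73)]
1 mark [([0.623, -0.35, 0.112], 0.86)]
2 pan_top [([0.541, 0.058, 0.145], 0.61)]
2 poise_tab []
2 scale [([0.553, -0.018, -0.001], 0.96)]
2 mark []
3 pan_top [([0.544, 0.06, 0.142], 0.78)]
3 poise_tab [([0.576, -0.106, 0.176], 0.63)]
3 scale [([0.557, -0.018, -0.002], 0.55)]
3 mark [([0.625, -0.349, 0.11], 0.96), ([0.405, 0.476, 0.004], 0.57)]
4 pan_top [([0.542, 0.054, 0.142], 0.56)]
4 poise_tab []
4 scale [([0.557, -0.019, 0.001], 0.6)]
4 mark []
5 pan_top [([0.541, 0.06, 0.146], 0.6)]
5 poise_tab [([0.573, -0.106, 0.175], 0.56)]
5 scale [([0.555, -0.017, -0.002], 0.61)]
5 mark [([0.625, -0.352, 0.112], 0.64)]
[[-0.23  0.75 -5.28]
 [ 0.2  -0.78 -4.1 ]
 [ 0.    1.29 -5.13]
 [ 0.85 -0.36 -5.67]
 [ 0.16 -0.1  -4.97]
 [-0.59  1.24 -5.07]] [ 0.06556782  0.33858489 -5.03460927] [0.54764831 0.27547958 0.25757736] [-1.79997231e+02 -1.52787241e-03  1.13015685e+01] 7.1 0.04339084729783667
```

Call:
play_rows --pt "-0.35 1.5 0 0 0 0" --pt "-0.69 3.02 0 0 0 0" --pt "-0.69 3.02 0 0 0 0" --pt "-0.69 3.02 0 0 0 0" --pt "-0.69 3.02 0 0 0 0" --pt "-0.69 3.02 0 0 0 0" --pt "-0.69 3.02 0 0 0 0" --pt "-0.34 1.5 0.5 0 0 0" --pt "0 0 1.5 0 0 0" --pt "0 0 1.5 0 0 0" --pt "0 0 1.0 0 0 0" --pt "0 0 0.5 0 0 0" --pt "0 0 0.5 0 0 0" --pt "0 0 0.4 0 0 0" --pt "0 0 0.2 0 0 0" --pt "0 0 0 0 0 0" --pt "0 0 0 0 0 0"

```text
clock: 8.72
tool_pos: [0.5419, 0.0591, 0.1969]
orientation: [180.0, -0.0, 11.3]
force: [-0.0, -0.0, -4.0]
opening: 0.043
gripper_force: 30.0
```

```bash
python3 - <<'E'
from h import *
F=[];P=[]
for i in range(4):
    s=snapshot("side"); o=get_obs(); F.append(o["force"]);P.append(o["tool_pos"])
cv2.imwrite("pics/c3.png",cv2.resize(s["frame"][130:270,250:390,::-1],None,fx=4,fy=4,interpolation=cv2.INTER_CUBIC))
print(np.round(F,2),np.mean(F,0),np.mean(P,0))
E
```

```text
[[ 1.17  0.24 -4.86]
 [-0.87  0.28 -6.22]
 [ 0.12  0.14 -5.79]
 [ 0.21  0.34 -5.27]] [ 0.1589931   0.25096667 -5.53538216] [0.54191476 0.05909065 0.19700019]
```

View pics/c3.png

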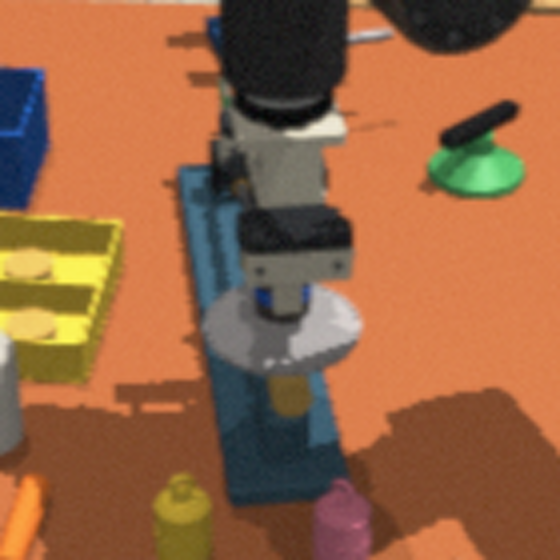

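Call:
play_rows --pt "0 0 0.5 0 0 0" --pt "0 0 0.5 0 0 0" --pt "0 0 0.2 0 0 0" --pt "0 0 0.15 0 0 0" --pt "0 0 0.1 0 0 0" --pt "0 0 0.1 0 0 0" --pt "0 0 0.1 0 0 0" --pt "0 0 0.1 0 0 0" --pt "0 0 0.1 0 0 0" --pt "0 0 0 0 0 0" --pt "0 0 0 0 0 0" --pt "0 0 0 0 0 0"

```text
clock: 9.92
tool_pos: [0.5417, 0.0589, 0.1781]
orientation: [180.0, -0.0, 11.3]
force: [-0.5, -0.9, -3.9]
opening: 0.0436
gripper_force: 30.0
```

```bash
cat >> h.py <<'E'
def ptr(k=4,cam="side",show=True):
    """pointer (red) and band (green) centroids near the post, sub-pixel"""
    out=[]
    for i in range(k):
        s=snapshot(cam); f=s["frame"].astype(float)
        u,v=proj(s,np.array([.622,-.345,.11])); u,v=int(u),int(v)
        w=f[v-14:v+15,u-14:u+15]; r,g,b=w[...,0],w[...,1],w[...,2]
        yy,xx=np.mgrid[v-14:v+15,u-14:u+15]
        R=np.clip(r-2.2*np.maximum(g,b)-20,0,None); G=np.clip(g-1.15*np.maximum(r,b)-10,0,None)
        out.append([*( (q*z).sum()/max(z.sum(),1e-6) for z in(R,G) for q in(xx,yy)),R.sum(),G.sum()])
    return np.round(np.mean(out,0),2),np.round(np.std(out,0),2),s
E
python3 - <<'E'
from h import *
F=[];P=[]
for i in range(4):
    s=snapshot("side"); o=get_obs(); F.append(o["force"]);P.append(o["tool_pos"])
print(np.round(F,2),np.mean(F,0),np.mean(P,0))
for t in("pan_top","pointer"): print(t,[(np.round(d["position"],3).tolist(),round(d["score"],2)) for d in spot_point("side",t)][:2])
snapshot("top")
for t in("pan_top","pointer"): print(t,[(np.round(d["position"],3).tolist(),round(d["score"],2)) for d in spot_point("top",t)][:2])
E
```

```text
[[-0.65 -0.45 -3.89]
 [-1.06 -1.26 -4.04]
 [-1.01 -0.29 -4.08]
 [-0.01 -0.79 -3.64]] [-0.68176239 -0.69745847 -3.91206583] [0.54169513 0.05889664 0.17813404]
pan_top []
pointer []
pan_top [([0.406, 0.474, 0.003], 0.52), ([0.545, 0.058, 0.143], 0.49)]
pointer [([0.625, -0.351, 0.112], 0.9)]
```

Call:
play_rows --pt "0 0 0.1 0 0 0" --pt "0 0 0.1 0 0 0" --pt "0 0 0 0 0 0"

```text
clock: 10.62
tool_pos: [0.5417, 0.0589, 0.1759]
orientation: [180.0, -0.0, 11.3]
force: [1.1, 0.3, -2.9]
opening: 0.0433
gripper_force: 30.0
```

Call:
play_rows --pt "0 0 0 0 0 0" --pt "0 0 0 0 0 0" --pt "0 0 0 0 0 0" --pt "0 0 0 0 0 0" --pt "0 0 0 0 0 0" --pt "0 0 0 0 0 0" --grip 6.4

```text
clock: 11.12
tool_pos: [0.5418, 0.059, 0.1762]
orientation: [-180.0, -0.0, 11.3]
force: [-0.1, -0.5, 0.4]
opening: 0.064
gripper_force: 0.0
```

Call:
play_rows --pt "0 0 -0.5 0 0 0" --pt "0 0 -1 0 0 0" --pt "0 0 -2 0 0 0" --pt "0 0 -2 0 0 0" --pt "0 0 -3 0 0 0" --pt "0 0 -2 0 0 0" --pt "0 0 -1 0 0 0" --pt "0 0 0 0 0 0"

```text
clock: 11.78
tool_pos: [0.5428, 0.0592, 0.2945]
orientation: [-180.0, -0.3, 11.3]
force: [0.3, 0.2, 0.6]
opening: 0.064
gripper_force: 0.0
```

```bash
python3 - <<'E'
from h import *
F=[]
for i in range(3):
    s=snapshot("top"); F.append(get_obs()["force"])
    for t in("poise_tab","pointer","weight"): print(t,[(np.round(d["position"],3).tolist(),round(d["score"],2)) for d in spot_point("top",t)][:2])
a,b,s=ptr(2); print(a,b,np.mean(F,0))
for t in("weight",): print(t,[(np.round(d["position"],3).tolist(),round(d["score"],2)) for d in spot_point("side",t)])
cv2.imwrite("pics/c4.png",cv2.resize(s["frame"][130:270,250:390,::-1],None,fx=4,fy=4,interpolation=cv2.INTER_CUBIC))
E
```

```text
poise_tab [([0.573, -0.098, 0.182], 0.56)]
pointer [([0.622, -0.35, 0.127], 0.86)]
weight [([0.643, 0.274, 0.001], 0.46), ([0.612, 0.173, 0.0], 0.39)]
poise_tab [([0.573, -0.099, 0.183], 0.43)]
pointer [([0.624, -0.353, 0.126], 0.87), ([0.542, 0.06, 0.139], 0.44)]
weight [([0.644, 0.272, -0.001], 0.47)]
poise_tab [([0.572, -0.1, 0.182], 0.49)]
pointer [([0.623, -0.352, 0.124], 0.91)]
weight [([0.642, 0.272, 0.0], 0.65), ([0.613, 0.171, -0.001], 0.47)]
[306.54 152.86   0.     0.    87.1    0.  ] [0.01 0.03 0.   0.   2.3  0.  ] [ 0.1745088   0.32783592 -0.62598196]
weight [([0.641, 0.274, 0.002], 0.89), ([0.402, 0.337, 0.002], 0.85), ([0.485, 0.169, -0.001], 0.83), ([0.782, -0.129, 0.001], 0.73), ([0.543, 0.058, 0.136], 0.63), ([0.607, 0.172, 0.002], 0.57)]
```

View pics/c4.png

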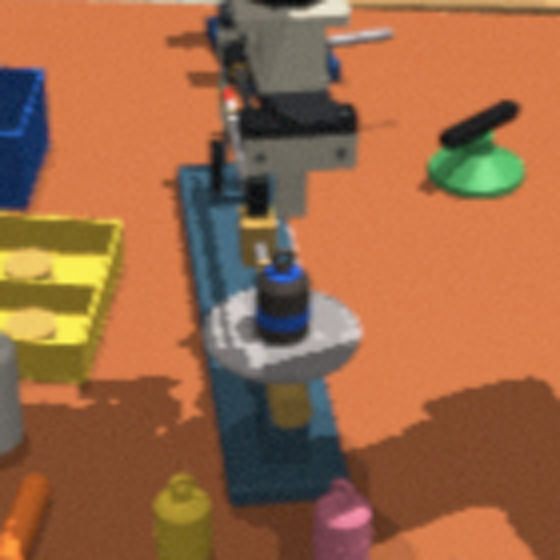

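Weight stands upright on the pan (side crop ~(283,305)), and the pointer is at the upper stop as expected. Next I straddle the tab with the fingers along the beam.

Call:
play_rows --pt "-0.03 1.6 0 0 0 0" --pt "-0.03 3.24 0 0 0 0" --pt "-0.03 3.24 0 0 0 0" --pt "-0.03 3.24 0 0 0 0" --pt "-0.03 3.24 0 0 0 0" --pt "-0.02 1.6 0 0 0 0" --pt "0 0 2 0 0 0" --pt "0 0 2 0 0 0" --pt "0 0 2 0 0 0" --pt "0 0 1.5 0 0 0" --pt "0 0 1 0 0 0" --pt "0 0 1 0 0 0" --pt "0 0 0.8 0 0 0" --pt "0 0 0.6 0 0 0" --pt "0 0 0.45 0 0 0" --pt "0 0 0 0 0 0" --grip 3.4

```text
clock: 13.87
tool_pos: [0.5714, -0.0998, 0.1769]
orientation: [-180.0, 0.0, 11.3]
force: [-0.2, 0.5, 0.2]
opening: 0.0342
gripper_force: 0.0
```

```bash
python3 - <<'E'
from h import *
o=get_obs(); print(o["tool_pos"],o["force"],o["opening"])
s=snapshot("top")
print([[(np.round(d["position"],3).tolist(),round(d["score"],2)) for d in spot_point("top",t)][:2] for t in("poise_tab","pointer")])
a=s["frame"][150:270,300:460,::-1]
s=snapshot("side"); b=s["frame"][120:240,240:400,::-1]
cv2.imwrite("pics/c5.png",cv2.resize(np.hstack([a,b]),(800,300),interpolation=cv2.INTER_CUBIC))
E
```

```text
[ 0.57144418 -0.09979933  0.17691895] [-0.21348531  0.48764912  0.17036184] 0.03420469708807012
[[([0.792, 0.046, -0.0], 0.69)], [([0.625, -0.353, 0.127], 0.43)]]
```

View pics/c5.png

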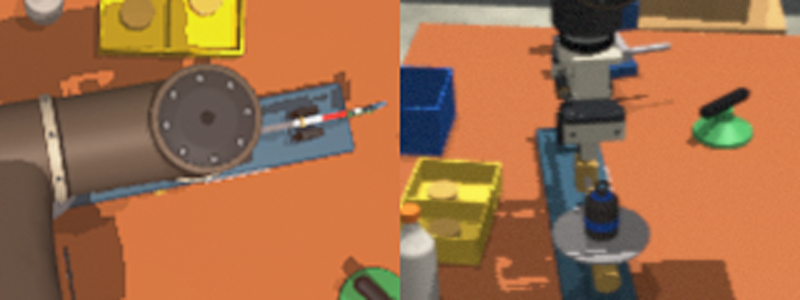

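Call:
play_rows --pt "0 0 -0.4 0 0 0" --pt "0 0.4 0 0 0 0" --pt "0 0.2 0 0 0 0" --pt "0 0.2 0 0 0 0" --pt "0 0.2 0 0 0 0" --pt "0 0.2 0 0 0 0" --pt "0 0.2 0 0 0 0" --pt "0 0.2 0 0 0 0" --pt "0 0.2 0 0 0 0" --pt "0 0.2 0 0 0 0" --pt "0 0.2 0 0 0 0" --pt "0 0.2 0 0 0 0" --pt "0 0.2 0 0 0 0" --pt "0 0.2 0 0 0 0" --pt "0 0.2 0 0 0 0" --pt "0 0.2 0 0 0 0"

```text
clock: 15.4
tool_pos: [0.578, -0.1316, 0.1816]
orientation: [180.0, -0.0, 11.3]
force: [-1.4, 3.5, 0.7]
opening: 0.0338
gripper_force: 1.6
```

```bash
cat >> h.py <<'E'
def st():
    o=get_obs(); p=np.array(o["tool_pos"])-[.5565,-.0175,0]; a=np.radians(11.3); d=np.array([np.sin(a),-np.cos(a),0])
    print("t",round(o["clock"],2),"r",round(p@d,4),"z",round(p[2],4),"off",round(p@[np.cos(a),np.sin(a),0],4),"Falong",round(np.dot(o["force"],d),2),np.round(o["force"],1),round(o["opening"],4))
E
python3 - <<'E'
from h import *
st(); s=snapshot("top"); st()
print([[(np.round(d["position"],3).tolist(),round(d["score"],2)) for d in spot_point("top",t)][:2] for t in("poise_tab","pointer")])
E
```

```text
t 15.4 r 0.1161 z 0.1816 off -0.0013 Falong -3.68 [-1.4  3.5  0.7] 0.0338
t 15.45 r 0.1162 z 0.1815 off -0.0013 Falong -1.2 [-1.3  1.   1.5] 0.0339
[[], [([0.624, -0.352, 0.124], 0.47)]]
```

Call:
play_rows --pt "0 0.2 0 0 0 0" --pt "0 0.2 0 0 0 0" --pt "0 0.2 0 0 0 0" --pt "0 0.2 0 0 0 0" --pt "0 0.2 0 0 0 0" --pt "0 0.2 0 0 0 0" --pt "0 0.2 0 0 0 0" --pt "0 0.2 0 0 0 0" --pt "0 0.2 0 0 0 0" --pt "0 0.2 0 0 0 0" --pt "0 0.2 0 0 0 0" --pt "0 0.2 0 0 0 0" --pt "0 0.2 0 0 0 0" --pt "0 0.2 0 0 0 0" --pt "0 0.2 0 0 0 0" --pt "0 0.2 0 0 0 0" --pt "0 0.2 0 0 0 0" --pt "0 0.2 0 0 0 0"

```text
clock: 17.05
tool_pos: [0.585, -0.1666, 0.1815]
orientation: [-180.0, 0.0, 11.3]
force: [0.4, 0.3, 0.6]
opening: 0.0338
gripper_force: 0.3
```

Call:
play_rows --pt "0 -0.4 0 0 0 0" --pt "0 0 0 0 0 0" --pt "0 0 0 0 0 0" --pt "0 0 0 0 0 0" --pt "0 0 0 0 0 0" --pt "0 0 0 0 0 0"

```text
clock: 17.55
tool_pos: [0.5842, -0.1627, 0.1816]
orientation: [180.0, -0.0, 11.3]
force: [-0.8, 0.4, -1.0]
opening: 0.0341
gripper_force: 0.0
```

```bash
python3 - <<'E'
from h import *
st()
for i in range(3):
    s=snapshot("top")
    print([[(np.round(d["position"],3).tolist(),round(d["score"],2)) for d in spot_point("top",t)][:2] for t in("poise_tab","pointer")])
st()
E
```

```text
t 17.55 r 0.1478 z 0.1816 off -0.0013 Falong -0.52 [-0.8  0.4 -1. ] 0.0341
[[], [([0.791, 0.042, -0.002], 0.32)]]
[[], []]
[[], []]
t 18.0 r 0.1478 z 0.1816 off -0.0013 Falong -0.43 [-0.1  0.4 -0.3] 0.0338
```

Call:
play_rows --pt "0 0.2 0 0 0 0" --pt "0 0.2 0 0 0 0" --pt "0 0.2 0 0 0 0" --pt "0 0.2 0 0 0 0" --pt "0 0.2 0 0 0 0" --pt "0 0.2 0 0 0 0" --pt "0 0.2 0 0 0 0" --pt "0 0.2 0 0 0 0" --pt "0 0.2 0 0 0 0" --pt "0 0.2 0 0 0 0" --pt "0 0 0 0 0 0" --pt "0 -0.6 0 0 0 0" --pt "0 0 -1 0 0 0" --pt "0 0 -2 0 0 0" --pt "0 0 -2.5 0 0 0" --pt "0 -2 -2.5 0 0 0" --pt "0 -3.5 -1 0 0 0" --pt "0 -3.5 0 0 0 0" --pt "0 -2 0 0 0 0" --pt "0 0 0 0 0 0"

```text
clock: 19.67
tool_pos: [0.565, -0.0655, 0.2734]
orientation: [-180.0, -0.1, 11.5]
force: [-0.0, -0.1, 0.1]
opening: 0.0341
gripper_force: 0.0
```

Call:
play_rows --pt "0 0 0 0 0 0" --pt "0 0 0 0 0 0" --pt "0 0 0 0 0 0" --pt "0 0 0 0 0 0" --pt "0 0 0 0 0 0" --pt "0 0 0 0 0 0"

```text
clock: 20.17
tool_pos: [0.5655, -0.0691, 0.2714]
orientation: [180.0, 0.0, 11.2]
force: [-0.8, -0.4, -0.4]
opening: 0.0337
gripper_force: 0.0
```

```bash
cat >> h.py <<'E'
def look(k=3,name=None):
    for c in("top","side"):
        L={t:[] for t in("poise_tab","pointer","mark")}
        for i in range(k):
            s=snapshot(c)
            for t in L:
                d=[d["position"] for d in spot_point(c,t) if d["score"]>.3 and d["position"][2]>.06]
                if d: L[t].append(d[0])
        print(c,{t:(np.mean(v,0).round(4).tolist(),np.std(v,0).round(4).tolist()) for t,v in L.items() if v})
        if name: cv2.imwrite(f"pics/{name}_{c}.png",s["frame"][:,:,::-1])
    a,b,s=ptr(2); print(a,b)
E
python3 - <<'E'
from h import *
st(); look(3,"r1"); st()
E
```

```text
t 20.17 r 0.0524 z 0.2714 off -0.0013 Falong 0.19 [-0.8 -0.4 -0.4] 0.0337
top {'pointer': ([0.6242, -0.3531, 0.1255], [0.0005, 0.0009, 0.0012]), 'mark': ([0.6255, -0.3514, 0.1127], [0.0013, 0.0004, 0.0022])}
side {'poise_tab': ([0.5855, -0.1723, 0.1816], [0.0021, 0.0007, 0.0022]), 'pointer': ([0.6236, -0.3511, 0.1255], [0.0016, 0.001, 0.0007]), 'mark': ([0.6233, -0.3558, 0.1076], [0.0005, 0.0001, 0.0001])}
[0. 0. 0. 0. 0. 0.] [0. 0. 0. 0. 0. 0.]
t 21.47 r 0.0517 z 0.2716 off -0.0013 Falong -1.22 [-0.2  1.2  0.3] 0.034
```

Call:
play_rows --pt "0 1.8 0 0 0 0" --pt "0 3.6 0 0 0 0" --pt "0 3.6 0 0 0 0" --pt "0 1.8 0 0 0 0" --pt "0 0 2 0 0 0" --pt "0 0 2.5 0 0 0" --pt "0 0 2 0 0 0" --pt "0 0 1.5 0 0 0" --pt "0 0 0.7 0 0 0" --pt "0 0 0.3 0 0 0" --pt "0 0.4 0 0 0 0" --pt "0 0.3 0 0 0 0" --pt "0 0.2 0 0 0 0" --pt "0 0.2 0 0 0 0" --pt "0 0.2 0 0 0 0" --pt "0 0.2 0 0 0 0" --pt "0 0.2 0 0 0 0" --pt "0 0.2 0 0 0 0" --pt "0 0.2 0 0 0 0"

```text
clock: 23.05
tool_pos: [0.5906, -0.1952, 0.1816]
orientation: [-180.0, 0.0, 11.3]
force: [0.1, 3.2, -1.0]
opening: 0.034
gripper_force: 1.5
```

```bash
python3 -c "
from h import *
st()"
```

```text
t 23.05 r 0.181 z 0.1816 off -0.0014 Falong -3.15 [ 0.1  3.2 -1. ] 0.034
```

Call:
play_rows --pt "0 0.1 0 0 0 0" --pt "0 0.1 0 0 0 0" --pt "0 0.1 0 0 0 0"

```text
clock: 23.3
tool_pos: [0.5912, -0.198, 0.1814]
orientation: [-180.0, 0.0, 11.3]
force: [-0.1, 1.7, -0.7]
opening: 0.0338
gripper_force: 0.5
```

Call:
play_rows --pt "0 0 0 0 0 0" --pt "0 -0.7 0 0 0 0" --pt "0 0 -1 0 0 0" --pt "0 0 -2 0 0 0" --pt "0 0 -2.5 0 0 0" --pt "0 -2 -2.5 0 0 0" --pt "0 -3.5 -1 0 0 0" --pt "0 -3.5 0 0 0 0" --pt "0 -2 0 0 0 0" --pt "0 0 0 0 0 0" --pt "0 0 0 0 0 0" --pt "0 0 0 0 0 0" --pt "0 0 0 0 0 0" --pt "0 0 0 0 0 0" --pt "0 0 0 0 0 0"

```text
clock: 24.55
tool_pos: [0.5684, -0.084, 0.2714]
orientation: [180.0, 0.0, 11.2]
force: [-0.9, -0.5, 0.6]
opening: 0.0339
gripper_force: 0.0
```

```bash
python3 - <<'E'
from h import *
st(); look(3,"r2"); st()
E
```

```text
t 24.55 r 0.0675 z 0.2714 off -0.0014 Falong 0.31 [-0.9 -0.5  0.6] 0.0339
top {'poise_tab': ([0.5408, 0.0612, 0.1399], [0.0, 0.0, 0.0]), 'pointer': ([0.6249, -0.3528, 0.1209], [0.0011, 0.0009, 0.0007]), 'mark': ([0.6231, -0.3527, 0.1121], [0.0005, 0.0002, 0.0012])}
side {'poise_tab': ([0.5904, -0.1842, 0.1785], [0.0, 0.0015, 0.0004]), 'pointer': ([0.6242, -0.3539, 0.12], [0.0001, 0.0016, 0.0012]), 'mark': ([0.6221, -0.3561, 0.1055], [0.0007, 0.0007, 0.0012])}
[153.   77.5   0.    0.    0.5   0. ] [153.   77.5   0.    0.    0.5   0. ]
t 25.85 r 0.0668 z 0.2716 off -0.0013 Falong 1.05 [-0.2 -1.1 -0. ] 0.0342
```

Call:
play_rows --pt "0 1.9 0 0 0 0" --pt "0 3.6 0 0 0 0" --pt "0 3.6 0 0 0 0" --pt "0 1.8 0 0 0 0" --pt "0 0 2 0 0 0" --pt "0 0 2.5 0 0 0" --pt "0 0 2 0 0 0" --pt "0 0 1.5 0 0 0" --pt "0 0 0.7 0 0 0" --pt "0 0 0.3 0 0 0" --pt "0 0.4 0 0 0 0" --pt "0 0.2 0 0 0 0" --pt "0 0.2 0 0 0 0" --pt "0 0.2 0 0 0 0" --pt "0 0.1 0 0 0 0" --pt "0 0.1 0 0 0 0"

```text
clock: 27.18
tool_pos: [0.5923, -0.2021, 0.1821]
orientation: [180.0, -0.0, 11.3]
force: [0.1, 0.1, -0.2]
opening: 0.0339
gripper_force: 0.0
```

```bash
python3 -c "
from h import *
st()"
```

```text
t 27.18 r 0.188 z 0.1821 off -0.0011 Falong -0.09 [ 0.1  0.1 -0.2] 0.0339
```

Call:
play_rows --pt "0 0.1 0 0 0 0" --pt "0 0.1 0 0 0 0"

```text
clock: 27.35
tool_pos: [0.5925, -0.2039, 0.1817]
orientation: [180.0, -0.0, 11.3]
force: [-0.0, 1.0, -0.3]
opening: 0.0339
gripper_force: 0.8
```

```bash
python3 -c "
from h import *
st()"
```

```text
t 27.35 r 0.1899 z 0.1817 off -0.0012 Falong -0.95 [-0.   1.  -0.3] 0.0339
```

Call:
play_rows --pt "0 0.1 0 0 0 0" --pt "0 0.1 0 0 0 0" --pt "0 0.1 0 0 0 0"

```text
clock: 27.6
tool_pos: [0.593, -0.2064, 0.1813]
orientation: [-180.0, 0.0, 11.3]
force: [0.3, 2.0, -0.9]
opening: 0.0339
gripper_force: 0.9
```

```bash
python3 -c "
from h import *
st()"
```

```text
t 27.6 r 0.1924 z 0.1813 off -0.0013 Falong -1.92 [ 0.3  2.  -0.9] 0.0339
```

Call:
play_rows --pt "0 0.1 0 0 0 0" --pt "0 0.05 0 0 0 0" --pt "0 0 0 0 0 0"

```text
clock: 27.85
tool_pos: [0.5934, -0.2087, 0.1817]
orientation: [180.0, -0.0, 11.3]
force: [-0.2, -0.5, 1.3]
opening: 0.0337
gripper_force: 0.0
```

```bash
python3 -c "
from h import *
st()"
```

```text
t 27.85 r 0.1947 z 0.1817 off -0.0012 Falong 0.46 [-0.2 -0.5  1.3] 0.0337
```

Force dropped to zero, so it clicked over. I'll back off, clear the tab and read the pointer.

Call:
play_rows --pt "0 -0.4 0 0 0 0" --pt "0 0 -1 0 0 0" --pt "0 0 -2 0 0 0" --pt "0 0 -2.5 0 0 0" --pt "0 -2 -2.5 0 0 0" --pt "0 -3.5 -1 0 0 0" --pt "0 -3.5 0 0 0 0" --pt "0 -3 0 0 0 0" --pt "0 -1 0 0 0 0" --pt "0 0 0 0 0 0" --pt "0 0 0 0 0 0" --pt "0 0 0 0 0 0" --pt "0 0 0 0 0 0" --pt "0 0 0 0 0 0" --pt "0 0 0 0 0 0" --pt "0 0 0 0 0 0" --pt "0 0 0 0 0 0" --pt "0 0 0 0 0 0"

```text
clock: 29.35
tool_pos: [0.5671, -0.0771, 0.2714]
orientation: [180.0, 0.0, 11.3]
force: [-0.4, 0.2, 0.3]
opening: 0.0339
gripper_force: 0.0
```

```bash
python3 - <<'E'
from h import *
st(); look(3,"r3"); st()
a=cv2.imread("pics/r3_side.png"); b=cv2.imread("pics/r3_top.png")
cv2.imwrite("pics/c6.png",np.hstack([cv2.resize(a[130:180,280:330],(400,400),interpolation=cv2.INTER_CUBIC),cv2.resize(b[170:220,405:455],(400,400),interpolation=cv2.INTER_CUBIC)]))
E
```

```text
t 29.35 r 0.0605 z 0.2714 off -0.0013 Falong -0.32 [-0.4  0.2  0.3] 0.0339
top {'poise_tab': ([0.6239, -0.3522, 0.1106], [0.0, 0.0, 0.0]), 'pointer': ([0.6247, -0.3518, 0.1078], [0.001, 0.002, 0.001]), 'mark': ([0.6249, -0.3506, 0.1114], [0.0005, 0.0008, 0.0021])}
side {'poise_tab': ([0.5922, -0.2002, 0.1735], [0.0011, 0.001, 0.0008]), 'pointer': ([0.624, -0.3514, 0.1071], [0.0016, 0.0009, 0.0004]), 'mark': ([0.6228, -0.3565, 0.1047], [0.0007, 0.0002, 0.0013])}
[306.32 157.     0.     0.    55.     0.  ] [0.07 0.   0.   0.   3.4  0.  ]
t 30.65 r 0.0603 z 0.2716 off -0.0013 Falong 0.16 [ 0.4 -0.1  0.3] 0.034
```

View pics/c6.png

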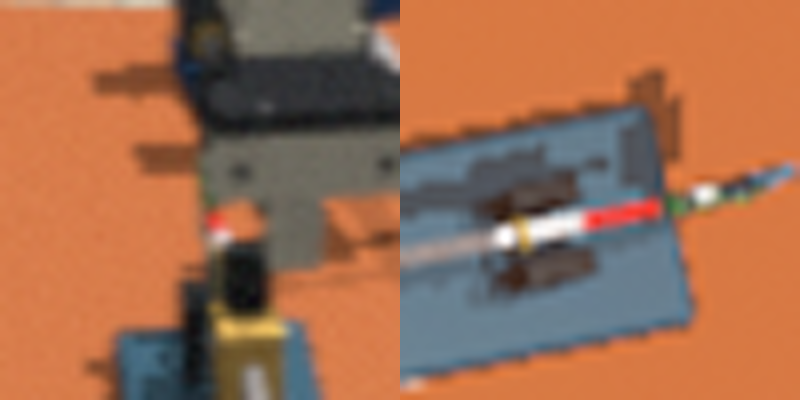

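Call:
play_rows --pt "0 -1 -2 0 0 0" --pt "-2 -2 -2 0 0 0" --pt "-3 -2 -1 0 0 0" --pt "-3 -2 0 0 0 0" --pt "-3 -2 0 0 0 0" --pt "-2 -1 0 0 0 0" --pt "0 0 0 0 0 0" --pt "0 0 0 0 0 0" --pt "0 0 0 0 0 0" --pt "0 0 0 0 0 0" --pt "0 0 0 0 0 0" --pt "0 0 0 0 0 0" --pt "0 0 0 0 0 0" --pt "0 0 0 0 0 0" --pt "0 0 0 0 0 0" --pt "0 0 0 0 0 0"

```text
clock: 31.98
tool_pos: [0.4201, -0.0043, 0.3215]
orientation: [180.0, 0.0, 11.3]
force: [-0.8, -0.4, -0.6]
opening: 0.034
gripper_force: 0.0
```

```bash
python3 - <<'E'
from h import *
st(); look(4,"r4"); st()
for t in("weight","weight_plain","pan_top"): print(t,[(np.round(d["position"],3).tolist(),round(d["score"],2)) for d in spot_point("side",t)])
a=cv2.imread("pics/r4_side.png"); b=cv2.imread("pics/side0.png")
cv2.imwrite("pics/c7.png",np.hstack([cv2.resize(a[130:180,285:335],(400,400),interpolation=cv2.INTER_NEAREST),cv2.resize(b[130:180,285:335],(400,400),interpolation=cv2.INTER_NEAREST)]))
for n in("side0","side1","r1_side","r2_side","r3_side","r4_side"):
    f=cv2.imread(f"pics/{n}.png").astype(float)[140:172,296:320]; b_,g,r=f[...,0],f[...,1],f[...,2]
    y,x=np.mgrid[140:172,296:320]
    R=np.clip(r-2.6*np.maximum(g,b_),0,None); G=np.clip(g-1.1*np.maximum(r,b_),0,None)
    print(n,*[ (round((x*m).sum()/max(m.sum(),1e-9),2),round((y*m).sum()/max(m.sum(),1e-9),2),round(m.sum())) for m in(R,G)])
E
```

```text
t 31.98 r -0.0397 z 0.3215 off -0.1312 Falong 0.27 [-0.8 -0.4 -0.6] 0.034
top {'poise_tab': ([0.6, -0.2408, 0.1606], [0.0126, 0.0625, 0.0289]), 'pointer': ([0.6242, -0.3522, 0.1089], [0.0011, 0.001, 0.0006]), 'mark': ([0.6248, -0.35, 0.1105], [0.001, 0.0017, 0.0017])}
side {'poise_tab': ([0.5934, -0.2005, 0.1727], [0.001, 0.0003, 0.0009]), 'pointer': ([0.6246, -0.353, 0.105], [0.0009, 0.001, 0.0012]), 'mark': ([0.6219, -0.3554, 0.1062], [0.0007, 0.0006, 0.0006])}
[306.39 157.     0.     0.    55.6    0.  ] [0.01 0.   0.   0.   2.6  0.  ]
t 33.68 r -0.0397 z 0.3215 off -0.1313 Falong 0.6 [ 1.2 -0.4  0.2] 0.034
weight [([0.643, 0.274, 0.001], 0.84), ([0.608, 0.172, 0.003], 0.83), ([0.542, 0.059, 0.138], 0.75), ([0.401, 0.338, 0.002], 0.72), ([0.486, 0.168, -0.004], 0.58)]
weight_plain [([0.401, 0.256, 0.003], 0.52)]
pan_top [([0.544, 0.054, 0.138], 0.77)]
side0 (np.float64(306.0), np.float64(159.0), 10) (np.float64(306.0), np.float64(154.72), 8)
side1 (np.float64(0.0), np.float64(0.0), 0) (np.float64(310.89), np.float64(169.46), 8)
r1_side (np.float64(0.0), np.float64(0.0), 0) (np.float64(0.0), np.float64(0.0), 0)
r2_side (np.float64(0.0), np.float64(0.0), 0) (np.float64(312.0), np.float64(166.56), 2)
r3_side (np.float64(306.0), np.float64(157.0), 34) (np.float64(309.8), np.float64(164.75), 6)
r4_side (np.float64(306.03), np.float64(157.0), 28) (np.float64(307.95), np.float64(159.12), 7)
```

View pics/c7.png

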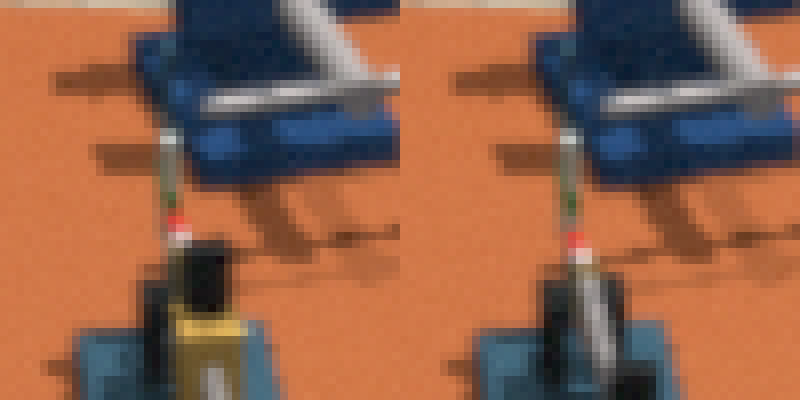

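```bash
python3 - <<'E'
from h import *
s=snapshot("side")
for z in(.095,.106,.110,.114,.125): print(z,[np.round(proj(s,np.array([.5565+r*.196,-.0175-r*.981,.11+(z-.11)*r/.339])),2).tolist() for r in(.339,.30)])
fs=np.mean([s["frame"]]+[snapshot("side")["frame"] for _ in range(5)],0)
f0=cv2.imread("pics/side0.png")[:,:,::-1].astype(float)
c4=cv2.resize(cv2.imread("pics/c4.png"),(140,140),interpolation=cv2.INTER_AREA)[:,:,::-1].astype(float)
fh=np.zeros_like(f0); fh[130:270,250:390]=c4
for n,f in(("low",f0),("now",fs),("high",fh)):
    print(n)
    for v in range(148,164): print(v,[tuple(int(q) for q in f[v,u]) for u in range(304,310)])
E
```

```text
0.095 [[306.82, 159.0], [307.87, 163.53]]
0.106 [[306.79, 156.59], [307.85, 161.37]]
0.11 [[306.78, 155.71], [307.84, 160.58]]
0.114 [[306.77, 154.83], [307.83, 159.8]]
0.125 [[306.74, 152.39], [307.81, 157.62]]
low
148 [(123, 82, 62), (126, 113, 102), (122, 121, 113), (87, 87, 85), (41, 46, 61), (30, 54, 84)]
149 [(115, 79, 58), (109, 97, 83), (117, 108, 97), (105, 91, 81), (63, 52, 56), (32, 44, 64)]
150 [(109, 82, 56), (103, 99, 82), (116, 105, 93), (120, 94, 77), (90, 60, 50), (39, 39, 53)]
151 [(125, 90, 59), (106, 102, 83), (118, 107, 93), (123, 94, 74), (102, 64, 49), (56, 41, 46)]
152 [(160, 108, 64), (109, 107, 78), (129, 113, 97), (142, 103, 81), (128, 77, 51), (85, 54, 45)]
153 [(173, 109, 68), (117, 102, 74), (122, 111, 89), (169, 116, 85), (174, 103, 65), (132, 78, 52)]
154 [(173, 106, 65), (108, 94, 59), (88, 99, 65), (161, 112, 74), (200, 117, 73), (191, 108, 65)]
155 [(181, 113, 75), (119, 96, 62), (73, 86, 49), (154, 101, 61), (203, 116, 69), (205, 117, 70)]
156 [(180, 113, 73), (127, 103, 74), (94, 96, 66), (161, 109, 68), (205, 118, 72), (210, 119, 72)]
157 [(184, 
[... 3121 characters left out ...]
7 [(187, 117, 79), (146, 115, 92), (147, 134, 110), (184, 165, 137), (182, 154, 126), (131, 97, 70)]
158 [(188, 117, 79), (145, 112, 90), (128, 116, 95), (148, 134, 115), (141, 127, 113), (91, 82, 73)]
159 [(194, 119, 79), (152, 112, 88), (130, 118, 102), (173, 162, 154), (178, 168, 166), (109, 104, 103)]
160 [(208, 123, 77), (171, 116, 86), (126, 111, 92), (132, 124, 114), (129, 125, 123), (86, 84, 85)]
161 [(209, 123, 75), (173, 114, 83), (118, 101, 82), (117, 110, 99), (114, 112, 107), (76, 75, 75)]
162 [(192, 112, 68), (154, 98, 70), (102, 86, 69), (109, 102, 93), (113, 110, 107), (82, 79, 80)]
163 [(145, 85, 52), (115, 70, 51), (80, 67, 56), (97, 89, 82), (118, 114, 111), (102, 98, 98)]
```

```bash
python3 - <<'E'
from h import *
cal=snapshot("top")
P=lambda z,r:np.array(proj(cal,np.array([.5565+r*.196,-.0175-r*.981,.11+(z-.11)*r/.339])))
print("pred px for 30mm",P(.125,.339)-P(.095,.339),P(.125,.32)-P(.095,.32), P(.11,.339))
new=np.mean([cal["frame"]]+[snapshot("top")["frame"] for _ in range(5)],0)
I={n:cv2.imread(f"pics/{n}.png")[:,:,::-1].astype(float) for n in("top0","top1","r1_top","r2_top","r3_top","r4_top")}; I["avg"]=new
for n,f in I.items():
    w=f[184:206,418:446]; yy,xx=np.mgrid[184:206,418:446]
    R=np.clip((w[...,0]-w[...,1:].max(2)-60)/100,0,1)  # soft red
    R[(w[...,1]>95)]*=0.0
    R2=np.clip(w[...,0]-1.2*w[...,1:].max(2),0,None)*(w[...,1]<90)
    print(n,[np.round([(xx*m).sum()/m.sum(),(yy*m).sum()/m.sum(),m.sum()],2).tolist() for m in(R,R2)])
for n in("top0","r1_top","r2_top","r4_top","avg"):
    print(n,[np.round(v[426:442],0).astype(int).tolist() for v in (I[n][194:199,:,0].mean(0)-I[n][194:199,:,1].mean(0),)])
E
```

```text
pred px for 30mm [ 2.47250397 -0.90203448] [ 2.22076226 -0.82869743] [437.16291415 195.38899353]
top0 [[431.67, 196.55, 14.9], [431.52, 193.71, 3748.2]]
top1 [[431.67, 196.52, 15.24], [431.51, 193.71, 3813.0]]
r1_top [[433.9, 195.62, 16.32], [432.85, 192.99, 3805.2]]
r2_top [[433.74, 195.71, 14.82], [432.99, 193.19, 3725.2]]
r3_top [[432.7, 196.06, 14.39], [432.07, 193.12, 3483.2]]
r4_top [[432.71, 196.09, 14.21], [432.16, 193.17, 3530.2]]
avg [[432.69, 196.11, 14.18], [432.14, 193.19, 3520.87]]
top0 [[10, 39, 66, 73, 67, 70, 73, 72, 73, 77, 38, 0, -9, 10, 34, 47]]
r1_top [[3, -5, 6, 50, 72, 69, 71, 66, 70, 78, 82, 86, 50, 17, 34, 48]]
r2_top [[3, -5, 18, 56, 69, 63, 70, 70, 64, 74, 77, 86, 40, 6, 34, 48]]
r4_top [[1, 12, 54, 70, 63, 69, 66, 71, 67, 68, 84, 38, -12, 10, 35, 49]]
avg [[1, 12, 53, 70, 62, 69, 66, 71, 67, 69, 84, 38, -12, 9, 35, 48]]
```

The pointer now rests about 3 mm below the centre line. That averages the spotted positions and sub-pixel edges in both views, with the low and high stops as reference, so it is inside the ±5 mm band. One notch back would read about +5 mm, right at the edge, so I keep this notch. The push force fell to zero when it clicked over, and the hand is clear.

```bash
python3 -c "
from plant import *
print(close_job())"
```

```text
the job is handed in; nothing more can be done
None
```

I handed in the job: the blue-banded weight stands upright on the pan, and the poise is clicked into about the 17th notch beyond the first, roughly 0.51 kg. The pointer rests about 3 mm below centre (single readings 0.5 to 6 mm low, band ±5 mm), so it is most likely inside the green; the hand is clear.

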